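Find the rattling hardware tin at the leather bench

ROBOT

A 7-joint arm with a two-finger parallel gripper is mounted at the origin on the work surface. World frame = base frame: x ahead of the robot, y to its left, z up, the work surface at z = 0. Lengths are in mm, angles in rad, forces in N, time in s.
With the tool pointing down it reaches from about 400 to 900 mm from the base axis. Payload 5.6 kg.
Tool frame: the origin (TCP) lies on the centre line of the jaws, within the pads' length; the fingertips stand 14 mm ahead of it and the grasp point (between the pads) lies 5 mm behind it (r.tcp_to_tips is the distance from the TCP to the fingertips, in mm); z points along the fingers, y is the line along which they close (so a half turn about z gives the same grasp; the last joint's range is limited). The gripper opens to 92 mm and grips with 3 to 60 N. Pads are 20 mm wide; open, the fingers measure 128 mm over their backs; the gripper's body (75 mm by 189 mm) begins 69 mm behind the grasp point.
Start: joints at [-1.389, 0.468, -0.012, 1.603, 0.006, 1.071, -0.056], TCP at [144.933, 633.642, 228.592] pointing down, gripper open.
Joint ranges: [-2.53, 2.53], [-0.31, 2.02], [-1.57, 1.55], [0.28, 2.44], [-1.29, 4.43], [0.15, 1.84], [-2.92, 2.92]. Speed limits (rad/s): [2.57, 2.57, 3.14, 3.14, 3.14, 3.14, 3.14].

INTERFACE

Orientations are given as a unit quaternion [w, x, y, z].
In Python, from bench import r gives the robot as it stands. The module is installed in compiled form; this text tells all that it offers.
- The arm moves only by the tool jog_arm, never from a script. Its argument "targets" is one flat list of numbers, 7 for each row, row after row: the turn, a rotation vector about the world's x, y, z as a fraction of full scale, then the shift along the world's x, y, z as a fraction of full scale, then the opening, from 0 (shut) to 1 (fully open). A call has 1 to 8 rows; each row is the pose to reach, as a shift and turn from the pose commanded when the call began; what a row does not reach only later rows make up. Full scale, the value 1, is 30 cm for a shift and 30 degrees for a turn. A row lasts 1/12 s, in which the tool goes at most 41.7 mm and 7.16 degrees, less where a joint would pass 70% of its speed; a pose out of reach is approached as far as the arm can. A call with a number of a shift or a turn outside -1 to 1 is refused whole. A call with a gripper value outside its range is refused whole. The fingers move at their own pace and stop on an object; "grip_force" is the grip in N (left out, the last holds). Time passes only in rows, so rows that repeat a pose let the fingers close. It gives the time, the measured TCP pose, the force, the opening and the grip force at its end, in the units of the state.
- r.read_state(): the state, without advancing time (a new reading comes with each control period).
- r.capture(name): name is "scene" or "top" or "wrist"; returns the picture (480x640x3 uint8, red, green, blue); there is no depth.
- r.calibration(name): a dict with "intrinsics" (3x3 intrinsics, pixels), "world_to_cam" (4x4, takes a point from world to camera coordinates); the wrist camera has in their place "hand_eye" (4x4, takes a point from camera to tool coordinates, whose origin is the TCP and whose axes are the flange's). Camera axes: x right, y down, z forward; pixel columns grow to the right and rows downward; lengths in mm; the calibration is good to about 2 mm. The wrist camera is an equidistant fisheye: a pixel r from the principal point sees the ray r / f radians off the axis. A picture is of the moment at which its call begins: read the wrist's pose just before it. calibration takes no time and is no camera call.
- r.job_done(): hands the job in; it is judged then, once.
The state is a dict: "t": time; "joints": joint angles; "joint_velocities": joint speeds; "tau": joint torques, N m; "ee_pos": TCP position; "eef_rot": TCP orientation; "force": force on the tool from outside, world axes, zero at the start; "moment": the same for the moment, N m; "width": finger opening in mm; "finger_force": force on a finger pad.
Only numpy, scipy, OpenCV 4.12 (cv2) and the standard library are available. Lean on these libraries where they do the work, as an engineer would, in place of code of your own. Each camera call takes 0.05 s, during which the arm holds its last target. There are 200 camera calls.

TASK

One of the three sealed tins has a heavy loose fitting rolling about inside, the other two are packed tight. Lift each tin clear of the bench and shake it, rocking it a good 15 degrees from side to side, one after another: left, middle, then right as seen from the robot, setting each back upright on the spot where it stood without dropping it or disturbing the other things on the bench. Then finish holding the one that rattles upright and still in the gripper, about 15 cm above the middle of the orange pad, as if handing it over; do not put it down (if it is the last one shaken, it may go straight there).

Things in the scene. Friction and masses are not known exactly. Their poses are not given: they have to be found in the camera images.
- tin_left: one of three outwardly identical sealed round tins, 116 mm diameter, 50 mm high, red lid with a wooden grip bar standing on its middle (60 mm along the tin's x, 18 mm thick along y, 34 mm tall, top at 84 mm); 0.24 to 0.44 kg in all; origin at the centre of its underside, z up. The one farthest to the robot's left (+y).
- tin_middle: the middle tin, outwardly the same as tin_left. Two of the tins hold a tight pack; one, any of the three, a single loose ball (called loose_load in the rules; no pose is given), 34 mm, 0.14 to 0.23 kg, in a cavity 108 mm across: it rolls at the slightest tilt, up to 37 mm off centre to the lower side. Weight does not tell them apart.
- tin_right: one of three outwardly identical sealed round tins, 116 mm diameter, 50 mm high, red lid with a wooden grip bar standing on its middle (60 mm along the tin's x, 18 mm thick along y, 34 mm tall, top at 84 mm); 0.24 to 0.44 kg in all; origin at the centre of its underside, z up. The one farthest to the robot's right (-y).
- pad: square wooden pad 100 x 100 x 4 mm with an orange top, fixed to the bench beyond the tins; the origin is the centre of its underside, at bench height
- glue_jar: bystander: amber jar with black cap, 64 mm across, 85 mm high, far right of the tins; origin at the centre of its underside
- slicker: bystander: turned light-wood edge slicker, 36 mm across, 85 mm high, left of the pad; origin at the centre of its underside
- weight: bystander: dark steel weight, 50 mm across, 45 mm high, right of the pad; origin at the centre of its underside
Things that resemble listed ones, but are neither listed nor needed, are in the scene too. What is shaped like the tin_left but black or purple is not meant.

How it is judged:
By the outcome, as a careful person would: the job done as asked, in the order asked, and still so for the second after the job is handed in, while the arm keeps its last pose, push and grip.
It also fails if it takes over 72 s, if anything falls off the work surface, if the arm or the gripper's body presses on something with over 40 N, if the wrist force passes 120 N, or if a joint passes its speed limit or range.

## Working session

There is one attempt and no reset: what is moved stays moved. The work goes in short steps, Python scripts to look and compute and a tool call to move; the robot and the scene stay as the last step left them, time stands still between calls to the robot, and variables do not carry over. Pictures are saved under pics/ and viewed, at most 10 in all, crops included, and the job is handed in when it is done.

Besides the shell and the picture viewer there is one more tool, called after ">>>" by a JSON object that holds its "fn" and its "kwargs", one argument or row to a line. jog_arm: Moves the arm, as the interface text tells. Its arguments: {"type":"object","properties":{"targets":{"type":"array"},"grip_force":{"type":"number"}},"required":["targets"]}

```bash
mkdir -p pics; python3 - <<'E'
from bench import r
import cv2,numpy as np
np.set_printoptions(precision=4,suppress=True)
for n in("scene","top"):
    im=r.capture(n); cv2.imwrite(f"pics/{n}0.png",im[:,:,::-1]); c=r.calibration(n); print(n,c["intrinsics"],c["world_to_cam"])
s=r.read_state(); print(s)
E
```

```text
scene [[613.5164   0.     314.1238]
 [  0.     613.5164 237.9725]
 [  0.       0.       1.    ]] [[   0.6118    0.7909    0.0125 -243.8975]
 [   0.6818   -0.5192   -0.5153 -364.4788]
 [  -0.4011    0.3238   -0.8569 1572.185 ]
 [   0.        0.        0.        1.    ]]
top [[515.2322   0.     322.7394]
 [  0.     515.2322 234.4951]
 [  0.       0.       1.    ]] [[   0.0064   -0.9998    0.0183  -81.6697]
 [  -0.9983   -0.0075   -0.0582  479.8256]
 [   0.0583   -0.0179   -0.9981 1201.0207]
 [   0.        0.        0.        1.    ]]
{'t': 0.1, 'joints': array([-1.389 ,  0.4683, -0.0116,  1.6035,  0.006 ,  1.0714, -0.0563]), 'joint_velocities': array([-0.0011, -0.0023,  0.0004, -0.0033, -0.0002,  0.0009, -0.    ]), 'tau': array([  0.001 , -52.165 ,  -0.0127, -24.4369,  -0.0569,   0.0141,
         0.0001]), 'ee_pos': array([144.8295, 633.1567, 227.7634]), 'eef_rot': array([-0.    ,  0.1122,  0.9937, -0.0008]), 'force': array([ 0.3558, -1.0608,  0.2799]), 'moment': array([0.0055, 0.0127, 0.0022]), 'finger_force': 0.0, 'width': 92.00705919666476}
```

View pics/top0.png

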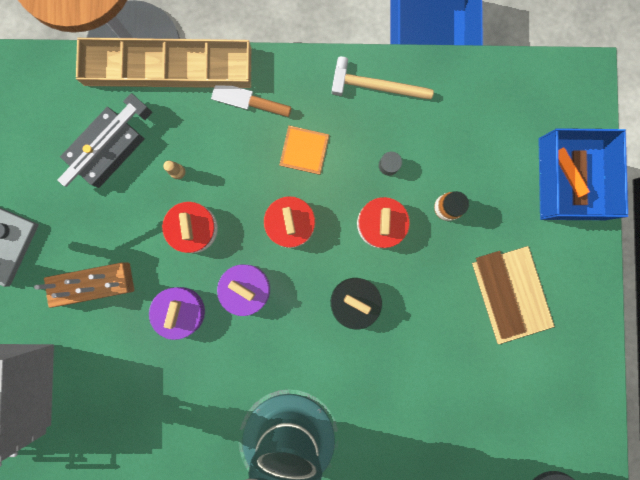

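View pics/scene0.png

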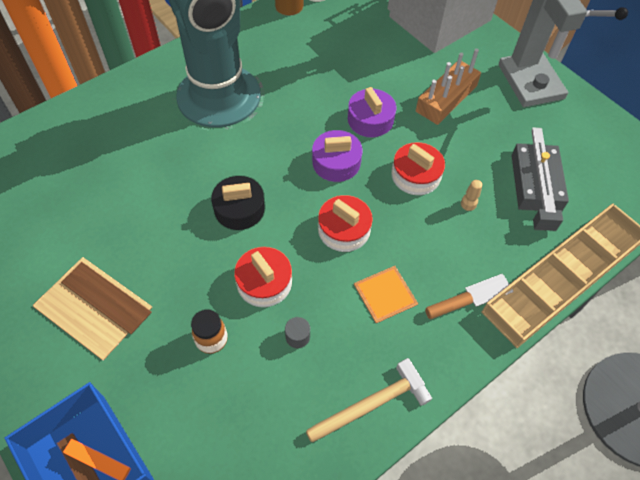

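Top view: the red-lidded tins are at (188,227), (289,222) and (383,222), and the pad is at (304,150). The slicker is at (173,168), the weight at (390,163) and the jar at (453,206). Lookalikes are purple at (243,290) and (176,313), and black at (356,303). Only the three red-lidded ones fit the description. The scene view agrees, with red lids at (418,168), (345,222) and (264,275). Next I'll measure and make a confirming crop.

```bash
cat > h.py <<'E'
import cv2,numpy as np
from bench import r
from scipy.spatial.transform import Rotation as R
np.set_printoptions(precision=3,suppress=True)
def cast(n,uv,z):
    c=r.calibration(n);K=np.array(c["intrinsics"]);T=np.array(c["world_to_cam"])
    d=(np.linalg.inv(K)@np.c_[np.atleast_2d(uv),np.ones(len(np.atleast_2d(uv)))].T).T@T[:3,:3]
    o=-T[:3,:3].T@T[:3,3]
    return (o+d*((z-o[2])/d[:,2])[:,None])[:,:2]
def blobs(m,a):
    cs,_=cv2.findContours(m.astype(np.uint8),cv2.RETR_EXTERNAL,cv2.CHAIN_APPROX_NONE)
    return [c for c in cs if cv2.contourArea(c)>a]
E
python3 - <<'E'
from h import *
for n in("top","scene"):
    im=cv2.imread(f"pics/{n}0.png");hs=cv2.cvtColor(im,cv2.COLOR_BGR2HSV);H,S,V=cv2.split(hs)
    red=((H<5)|(H>174))&(S>170)&(V>100)
    for c in blobs(red,600):
        w=cast(n,c[:,0,:].astype(float),50).astype(np.float32)
        (cx,cy),rad=cv2.minEnclosingCircle(w)
        m=np.zeros(red.shape,np.uint8);cv2.fillPoly(m,[cv2.convexHull(c)],1)
        bar=(m>0)&(H>8)&(H<30)&(V>150)
        b=max(blobs(bar,20),key=cv2.contourArea)
        wb=cast(n,b[:,0,:].astype(float),84).astype(np.float32)
        rc=cv2.minAreaRect(wb);p=cv2.boxPoints(rc);e=max(p[1]-p[0],p[2]-p[1],key=np.linalg.norm)
        print(n,"tin",cx,cy,rad,"bar",np.array(rc[0]),rc[1],np.degrees(np.arctan2(e[1],e[0]))%180, b[:,0].mean(0))
    pad=(H>9)&(H<20)&(S>180)&(V>200)
    for c in blobs(pad,600):
        rc=cv2.minAreaRect(cast(n,c[:,0,:].astype(float),4).astype(np.float32));print(n,"pad",rc,c[:,0].mean(0))
print("others slicker,weight,jar,black,purple,purple",cast("top",[[173,166],[390,161],[455,204],[356,303],[243,290],[176,313]],60))
im=cv2.imread("pics/top0.png");cv2.imwrite("pics/crop.png",cv2.resize(im[120:340,130:490],None,fx=2.2,fy=2.2,interpolation=2))
w=r.calibration("wrist");print(w)
E
```

```text
top tin 494.19000244140625 230.9353790283203 58.0544548034668 bar [493.405 230.779] (58.90473937988281, 17.13582992553711) 9.291268 [183.984 225.746]
top tin 507.902099609375 -217.68130493164062 57.28938674926758 bar [ 507.6   -215.959] (22.393142700195312, 58.43911361694336) 179.93068 [384.848 221.394]
top tin 508.0008239746094 -0.10006324201822281 57.380306243896484 bar [507.176  -0.4  ] (60.88929748535156, 18.756977081298828) 11.82158 [288.286 220.238]
top pad ((685.3654174804688, -31.702022552490234), (84.80485534667969, 85.03597259521484), 77.46370697021484) [303.652 149.417]
scene tin 507.01739501953125 -217.5745849609375 58.01487350463867 bar [ 512.895 -217.962] (21.879718780517578, 73.9531021118164) 172.87729 [263.439 266.5  ]
scene tin 507.0087585449219 -0.21652185916900635 58.25371170043945 bar [512.374   0.037] (27.044334411621094, 72.10126495361328) 178.70233 [347.923 211.308]
scene tin 493.43023681640625 229.5769805908203 58.346988677978516 bar [499.722 229.773] (30.944581985473633, 73.91193389892578) 171.38138 [423.476 155.746]Traceback (most recent call last):
  File "<stdin>", line 10, in <module>
ValueError: max() iterable argument is empty
```

```bash
python3 - <<'E'
from h import *
print("others slicker,weight,jar,black,purple,purple",cast("top",[[173,166],[390,161],[455,204],[356,303],[243,290],[176,313]],60))
im=cv2.imread("pics/top0.png");cv2.imwrite("pics/crop.png",cv2.resize(im[120:340,130:490],None,fx=2.2,fy=2.2,interpolation=2))
w=r.calibration("wrist");print(w,r.tcp_to_tips)
print(R.from_quat(np.roll(r.read_state()["eef_rot"],-1)).as_matrix())
E
```

```text
others slicker,weight,jar,black,purple,purple [[ 631.414  264.496]
 [ 647.934 -230.902]
 [ 549.962 -380.031]
 [ 323.438 -153.585]
 [ 351.239  101.198]
 [ 299.134  250.085]]
{'intrinsics': array([[371.648,   0.   , 324.78 ],
       [  0.   , 371.648, 240.93 ],
       [  0.   ,   0.   ,   1.   ]]), 'hand_eye': array([[  -0.001,   -0.959,   -0.284,   81.225],
       [   1.   ,   -0.001,   -0.001,    0.023],
       [   0.001,   -0.284,    0.959, -156.416],
       [   0.   ,    0.   ,    0.   ,    1.   ]])} 14.0
[[-0.975  0.223 -0.   ]
 [ 0.223  0.975 -0.002]
 [-0.    -0.002 -1.   ]]
```

View pics/crop.png

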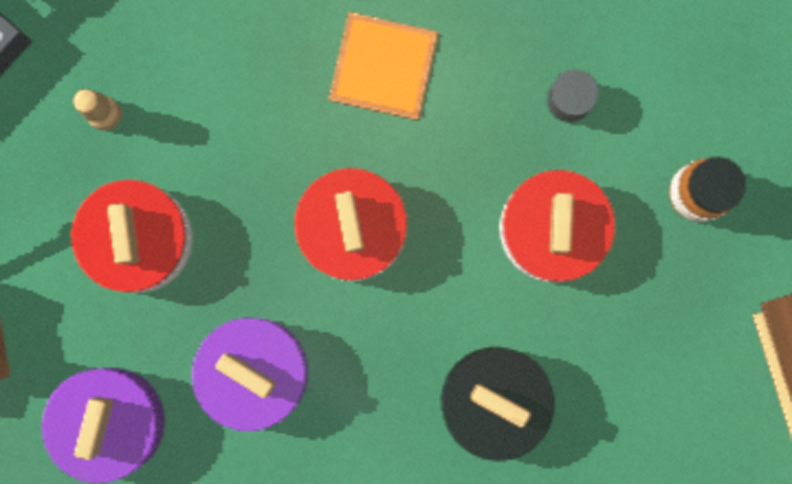

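The crop confirms it: the three red-lidded tins are the ones meant, and the purple and black ones are decoys. Moving over the left tin.

>>> {"fn": "jog_arm", "kwargs": {
  "targets": [0, 0, 0.2, 0.05, -0.06, 0, 1, 0, 0, 0.4, 0.17, -0.2, 0, 1, 0, 0, 0.6, 0.28, -0.32, 0, 1, 0, 0, 0.74, 0.38, -0.44, 0, 1, 0, 0, 0.74, 0.48, -0.56, 0, 1, 0, 0, 0.74, 0.58, -0.67, 0, 1, 0, 0, 0.74, 0.68, -0.78, 0, 1, 0, 0, 0.74, 0.75, -0.86, 0, 1]
}}

```text
t: 0.77
ee_pos: [352.7, 394.1, 228.5]
eef_rot: [-0.0, -0.081, 0.997, -0.0]
force: [1.0, 0.3, -1.4]
width: 91.5
finger_force: 0.0
```

>>> {"fn": "jog_arm", "kwargs": {
  "targets": [0, 0, 0, 0.12, -0.14, 0, 1, 0, 0, 0, 0.22, -0.26, 0, 1, 0, 0, 0, 0.32, -0.37, -0.02, 1, 0, 0, 0, 0.38, -0.45, -0.06, 1, 0, 0, 0, 0.41, -0.48, -0.1, 1, 0, 0, 0, 0.413, -0.483, -0.13, 1, 0, 0, 0, 0.413, -0.483, -0.13, 1, 0, 0, 0, 0.413, -0.483, -0.13, 1]
}}

```text
t: 1.43
ee_pos: [474.7, 251.9, 189.0]
eef_rot: [-0.001, -0.082, 0.997, -0.0]
force: [-0.1, 0.1, 0.6]
width: 91.8
finger_force: 0.0
```

```bash
cat >> h.py <<'E'
def look(name,zl=50,zt=84):
    """wrist view: lid circle and bar-top rectangle of the tin under the tool, world mm"""
    s=r.read_state();im=r.capture("wrist");cv2.imwrite(f"pics/{name}.png",im[:,:,::-1])
    c=r.calibration("wrist");K=c["intrinsics"];HE=c["hand_eye"]
    Rt=R.from_quat(np.roll(s["eef_rot"],-1)).as_matrix()
    A=Rt@HE[:3,:3];o=s["ee_pos"]+Rt@HE[:3,3]
    def wc(uv,z):
        d=(uv-[K[0,2],K[1,2]])/K[0,0];t=np.linalg.norm(d,axis=1)+1e-9
        v=np.c_[d*(np.sin(t)/t)[:,None],np.cos(t)]@A.T
        return (o+v*((z-o[2])/v[:,2])[:,None])[:,:2].astype(np.float32)
    H,S,V=cv2.split(cv2.cvtColor(im,cv2.COLOR_RGB2HSV))
    red=((H<5)|(H>174))&(S>150)&(V>60)
    cb=max(blobs(red,300),key=cv2.contourArea);w=wc(cb[:,0].astype(float),zl)
    print("lid",cv2.minEnclosingCircle(w),"px",cb[:,0].mean(0))
    m=np.zeros(red.shape,np.uint8);cv2.fillPoly(m,[cv2.convexHull(cb)],1)
    bar=(m>0)&(H>8)&(H<30)&(V>120)
    for b in blobs(bar,60):
        wb=wc(b[:,0].astype(float),zt);rc=cv2.minAreaRect(wb);p=cv2.boxPoints(rc);e=max(p[1]-p[0],p[2]-p[1],key=np.linalg.norm)
        print("bar",np.array(rc[0]),rc[1],np.degrees(np.arctan2(e[1],e[0])),"px",b[:,0].mean(0))
    x=Rt[:,0];print("tcp",s["ee_pos"],"tool x deg",np.degrees(np.arctan2(x[1],x[0])),"z",Rt[:,2],"t",s["t"])
E
python3 -c "
from h import *
look('w1')"
```

```text
lid ((491.4358215332031, 231.84352111816406), 58.12314987182617) px [298.723 245.669]
bar [488.239 232.118] (65.80619049072266, 18.58501625061035) 8.540141 px [296.071 257.465]
tcp [474.698 251.883 189.024] tool x deg -170.6305076643622 z [-0.002 -0.    -1.   ] t 1.4333
```

View pics/w1.png

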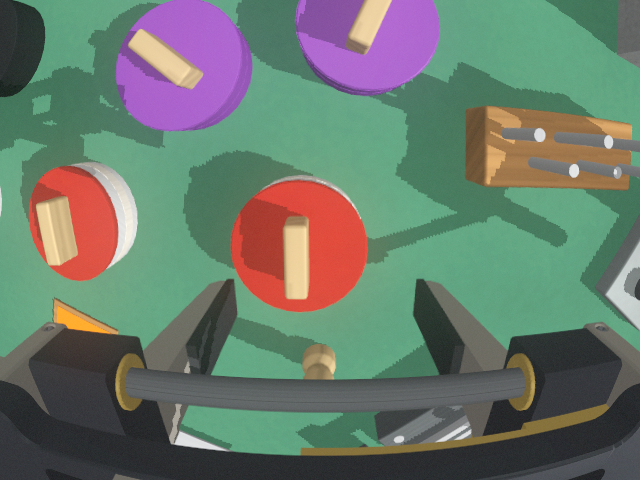

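The wrist view shows the left tin's lid at (299,246) and its bar at (296,257), roughly parallel to the pads. The slicker shows at (318,360), clear of the fingers.

>>> {"fn": "jog_arm", "kwargs": {
  "targets": [0, 0, 0, 0, 0, 0, 1, 0, 0, 0, 0, 0, 0, 1]
}}

```text
t: 1.65
ee_pos: [475.2, 252.8, 190.3]
eef_rot: [0.0, -0.083, 0.997, 0.0]
force: [0.7, -0.5, 0.3]
width: 91.7
finger_force: 0.0
```

```bash
python3 -c "
from h import *
look('w2')"
```

```text
lid ((491.249755859375, 231.951171875), 58.051292419433594) px [297.561 243.941]
bar [488.088 232.085] (64.60896301269531, 18.7938232421875) 8.57514 px [294.975 255.51 ]
tcp [475.194 252.756 190.269] tool x deg -170.52934223211943 z [ 0.001  0.001 -1.   ] t 1.65
```

>>> {"fn": "jog_arm", "kwargs": {
  "targets": [0, 0, -0.015, 0.03, -0.04, -0.03, 1, 0, 0, -0.015, 0.056, -0.071, -0.12, 1, 0, 0, -0.015, 0.056, -0.071, -0.23, 0.7, 0, 0, -0.015, 0.056, -0.071, -0.32, 0.5, 0, 0, -0.015, 0.056, -0.071, -0.38, 0.4, 0, 0, -0.015, 0.056, -0.071, -0.408, 0.4, 0, 0, -0.015, 0.056, -0.071, -0.408, 0.4, 0, 0, -0.015, 0.056, -0.071, -0.408, 0.4],
  "grip_force": 40
}}

```text
t: 2.37
ee_pos: [493.1, 229.5, 67.1]
eef_rot: [0.0, -0.077, 0.997, -0.0]
force: [1.1, 0.0, 0.3]
width: 53.9
finger_force: 0.0
```

>>> {"fn": "jog_arm", "kwargs": {
  "targets": [0, 0, 0, 0, 0, 0, 0, 0, 0, 0, 0, 0, 0, 0, 0, 0, 0, 0, 0, 0, 0, 0, 0, 0, 0, 0, 0, 0, 0, 0, 0, 0, 0, 0, 0, 0, 0, 0, 0, 0, 0, 0]
}}

```text
t: 2.87
ee_pos: [492.7, 230.3, 67.5]
eef_rot: [0.0, -0.077, 0.997, 0.0]
force: [-0.9, 0.7, 1.7]
width: 17.9
finger_force: 40.0
```

Gripped (width 17.9 mm). Now to lift, rock and read moments.

>>> {"fn": "jog_arm", "kwargs": {
  "targets": [0, 0, 0, 0, 0, 0.02, 0, 0, 0, 0, 0, 0, 0.07, 0, 0, 0, 0, 0, 0, 0.14, 0, 0, 0, 0, 0, 0, 0.21, 0, 0, 0, 0, 0, 0, 0.27, 0, 0, 0, 0, 0, 0, 0.3, 0, 0, 0, 0, 0, 0, 0.3, 0, 0, 0, 0, 0, 0, 0.3, 0]
}}

```text
t: 3.53
ee_pos: [492.3, 229.6, 156.9]
eef_rot: [-0.0, -0.077, 0.997, -0.0]
force: [-0.6, 0.7, -2.8]
width: 17.8
finger_force: 40.0
```

```bash
cat >> h.py <<'E'
def sense(n=6):
    f=[];
    for i in range(n):
        r.capture("top") if i else 0
        s=r.read_state();Rt=R.from_quat(np.roll(s["eef_rot"],-1)).as_matrix();f.append(np.r_[s["force"],s["moment"],s["moment"]@Rt])
    f=np.array(f);print("F",f[:,:3].mean(0),"M world",f[:,3:6].mean(0),"M tool",f[:,6:].mean(0),"sd",f[:,6:].std(0));print("tcp",s["ee_pos"],"rotvec deg",np.degrees((R.from_matrix(Rt)*R.from_rotvec([0,np.pi,0]).inv()).as_rotvec()),"w",s["width"],"t",s["t"])
E
python3 -c "
from h import *
sense()"
```

```text
F [-0.21   0.403 -3.317] M world [0.015 0.012 0.022] M tool [-0.016  0.009 -0.022] sd [0.021 0.028 0.027]
tcp [491.877 229.496 156.003] rotvec deg [-0.057  0.115  8.868] w 17.6775005384359 t 3.7833
```

>>> {"fn": "jog_arm", "kwargs": {
  "targets": [0.15, 0.023, 0, 0, 0, 0, 0, 0.35, 0.055, 0, 0, 0, 0, 0, 0.55, 0.087, 0, 0, 0, 0, 0, 0.64, 0.1, 0, 0, 0, 0, 0, 0.64, 0.1, 0, 0, 0, 0, 0, 0.64, 0.1, 0, 0, 0, 0, 0, 0.64, 0.1, 0, 0, 0, 0, 0, 0.64, 0.1, 0, 0, 0, 0, 0]
}}

```text
t: 4.45
ee_pos: [492.1, 231.2, 157.2]
eef_rot: [-0.013, -0.077, 0.983, 0.168]
force: [0.2, -0.6, -3.2]
width: 17.9
finger_force: 40.0
```

```bash
python3 -c "
from h import *
sense()"
```

```text
F [ 0.15  -0.072 -3.327] M world [-0.541 -0.091 -0.01 ] M tool [ 0.549 -0.009  0.007] sd [0.03  0.024 0.039]
tcp [492.306 230.584 157.316] rotvec deg [19.381  1.503  8.87 ] w 17.803526130902476 t 4.7
```

>>> {"fn": "jog_arm", "kwargs": {
  "targets": [-0.15, -0.023, 0, 0, 0, 0, 0, -0.35, -0.055, 0, 0, 0, 0, 0, -0.5, -0.078, 0, 0, 0, 0, 0, -0.64, -0.1, 0, 0, 0, 0, 0, -0.64, -0.1, 0, 0, 0, 0, 0]
}}

```text
t: 5.12
ee_pos: [491.4, 234.6, 157.5]
eef_rot: [0.0, -0.081, 0.997, 0.0]
force: [-0.5, 1.1, -3.1]
width: 17.6
finger_force: 40.0
```

>>> {"fn": "jog_arm", "kwargs": {
  "targets": [-0.15, -0.023, 0, 0, 0, 0, 0, -0.35, -0.055, 0, 0, 0, 0, 0, -0.55, -0.087, 0, 0, 0, 0, 0, -0.64, -0.1, 0, 0, 0, 0, 0, -0.64, -0.1, 0, 0, 0, 0, 0, -0.64, -0.1, 0, 0, 0, 0, 0, -0.64, -0.1, 0, 0, 0, 0, 0, -0.64, -0.1, 0, 0, 0, 0, 0]
}}

```text
t: 5.78
ee_pos: [493.0, 228.1, 157.5]
eef_rot: [0.013, -0.075, 0.983, -0.168]
force: [-0.1, 0.5, -2.8]
width: 17.9
finger_force: 40.0
```

```bash
python3 -c "
from h import *
sense()"
```

```text
F [-0.159  0.391 -3.16 ] M world [ 0.605  0.123 -0.   ] M tool [-0.617  0.028 -0.009] sd [0.027 0.023 0.024]
tcp [492.793 229.257 157.437] rotvec deg [-19.348  -1.51    8.705] w 18.158995836756226 t 6.0333
```

>>> {"fn": "jog_arm", "kwargs": {
  "targets": [0.15, 0.023, 0, 0, 0, 0, 0, 0.35, 0.055, 0, 0, 0, 0, 0, 0.51, 0.08, 0, 0, 0, 0, 0, 0.51, 0.08, 0, 0, 0, 0, 0, 0.51, 0.08, 0, 0, 0, 0, 0, 0.51, 0.08, 0, 0, 0, 0, 0, 0.51, 0.08, 0, 0, 0, 0, 0, 0.51, 0.08, 0, 0, 0, 0, 0]
}}

```text
t: 6.7
ee_pos: [491.9, 231.3, 156.8]
eef_rot: [0.002, -0.079, 0.996, -0.035]
force: [0.8, 0.3, -3.1]
width: 17.7
finger_force: 40.0
```

```bash
python3 -c "
from h import *
sense(9)"
```

```text
F [ 0.371  0.448 -3.139] M world [ 0.16   0.016 -0.003] M tool [-0.16  -0.009  0.003] sd [0.026 0.014 0.016]
tcp [492.523 229.952 157.177] rotvec deg [-3.945 -0.3    8.877] w 17.81758463960948 t 7.1
```

>>> {"fn": "jog_arm", "kwargs": {
  "targets": [0.13, 0.021, 0, 0, 0, 0, 0, 0.263, 0.042, 0, 0, 0, 0, 0, 0.263, 0.042, 0, 0, 0, 0, 0, 0.263, 0.042, 0, 0, 0, 0, 0, 0.263, 0.042, 0, 0, 0, 0, 0, 0.263, 0.042, 0, 0, 0, 0, 0, 0.263, 0.042, 0, 0, 0, 0, 0]
}}

```text
t: 7.68
ee_pos: [492.2, 230.8, 157.1]
eef_rot: [-0.003, -0.078, 0.996, 0.035]
force: [-0.1, -0.3, -3.4]
width: 17.5
finger_force: 40.0
```

```bash
python3 -c "
from h import *
sense(9)"
```

```text
F [ 0.059 -0.041 -3.306] M world [-0.102 -0.013 -0.008] M tool [0.103 0.002 0.008] sd [0.021 0.023 0.025]
tcp [492.503 229.903 157.155] rotvec deg [4.028 0.35  8.874] w 17.6696374647549 t 8.0833
```

>>> {"fn": "jog_arm", "kwargs": {
  "targets": [-0.07, -0.011, 0, 0, 0, 0, 0, -0.131, -0.021, 0, 0, 0, 0, 0, -0.131, -0.021, 0, 0, 0, 0, 0, -0.131, -0.021, 0, 0, 0, 0, 0]
}}

```text
t: 8.42
ee_pos: [492.3, 230.4, 157.1]
eef_rot: [-0.0, -0.078, 0.997, 0.001]
force: [0.1, 0.4, -3.8]
width: 18.1
finger_force: 40.0
```

```bash
python3 -c "
from h import *
sense(6)"
```

```text
F [-0.131  0.427 -3.154] M world [ 0.012 -0.001  0.004] M tool [-0.012 -0.003 -0.004] sd [0.03  0.023 0.022]
tcp [492.689 229.291 157.203] rotvec deg [0.077 0.026 8.811] w 17.868811151726483 t 8.6667
```

Left looks tight: the moment is linear in tilt and close to zero when level. Setting it back down.

>>> {"fn": "jog_arm", "kwargs": {
  "targets": [0, 0, 0, 0, 0, -0.05, 0, 0, 0, 0, 0, 0, -0.12, 0, 0, 0, 0, 0, 0, -0.19, 0, 0, 0, 0, 0, 0, -0.24, 0, 0, 0, 0, 0, 0, -0.27, 0, 0, 0, 0, 0, 0, -0.285, 0, 0, 0, 0, 0, 0, -0.292, 0, 0, 0, 0, 0, 0, -0.297, 0]
}}

```text
t: 9.33
ee_pos: [493.1, 230.0, 68.5]
eef_rot: [0.0, -0.077, 0.997, 0.001]
force: [0.1, -0.5, -2.6]
width: 18.0
finger_force: 40.0
```

>>> {"fn": "jog_arm", "kwargs": {
  "targets": [0, 0, 0, 0, 0, -0.003, 0, 0, 0, 0, 0, 0, -0.003, 0, 0, 0, 0, 0, 0, -0.003, 0, 0, 0, 0, 0, 0, -0.003, 0]
}}

```text
t: 9.67
ee_pos: [492.8, 230.0, 67.7]
eef_rot: [0.0, -0.077, 0.997, 0.001]
force: [-0.4, 0.7, -2.4]
width: 17.9
finger_force: 40.0
```

```bash
python3 -c "
from h import *
sense(3)"
```

```text
F [-0.25   0.035 -2.562] M world [ 0.012 -0.017  0.019] M tool [-0.01  -0.019 -0.019] sd [0.001 0.031 0.007]
tcp [492.752 229.993  67.574] rotvec deg [ 0.085 -0.014  8.869] w 17.81382520464675 t 9.7667
```

>>> {"fn": "jog_arm", "kwargs": {
  "targets": [0, 0, 0, 0, 0, -0.003, 0, 0, 0, 0, 0, 0, -0.003, 0.5, 0, 0, 0, 0, 0, -0.003, 0.5, 0, 0, 0, 0, 0, -0.003, 0.5, 0, 0, 0, 0, 0, -0.003, 0.5, 0, 0, 0, 0, 0, 0.05, 0.6, 0, 0, 0, 0, 0, 0.15, 0.8, 0, 0, 0, 0, 0, 0.27, 1]
}}

```text
t: 10.43
ee_pos: [491.1, 229.0, 147.2]
eef_rot: [-0.002, -0.077, 0.997, -0.001]
force: [0.5, 0.1, -0.8]
width: 62.5
finger_force: 0.0
```

>>> {"fn": "jog_arm", "kwargs": {
  "targets": [0, 0, 0, 0, -0.05, 0.08, 1, 0, 0, 0.05, 0.01, -0.17, 0.1, 1, 0, 0, 0.1, 0.03, -0.3, 0.1, 1, 0, 0, 0.1, 0.05, -0.43, 0.1, 1, 0, 0, 0.1, 0.05, -0.56, 0.1, 1, 0, 0, 0.1, 0.05, -0.67, 0.1, 1, 0, 0, 0.1, 0.05, -0.74, 0.1, 1, 0, 0, 0.1, 0.05, -0.765, 0.1, 1]
}}

```text
t: 11.1
ee_pos: [507.4, -3.8, 178.4]
eef_rot: [-0.0, -0.101, 0.995, -0.0]
force: [0.2, -0.0, -0.6]
width: 92.0
finger_force: 0.0
```

>>> {"fn": "jog_arm", "kwargs": {
  "targets": [0, 0, 0, 0, 0, 0, 1, 0, 0, 0, 0, 0, 0, 1]
}}

```text
t: 11.27
ee_pos: [507.7, 1.5, 178.2]
eef_rot: [-0.0, -0.104, 0.995, 0.001]
force: [-0.0, 0.2, 0.6]
width: 91.8
finger_force: 0.0
```

```bash
python3 -c "
from h import *
look('w3')"
```

```text
lid ((505.5810852050781, 1.3400996923446655), 58.055747985839844) px [324.25  230.822]
bar [503.082   0.58 ] (64.41691589355469, 17.897113800048828) 12.386281 px [324.775 242.632]
tcp [507.651   1.527 178.168] tool x deg -168.0935973049072 z [-0.     0.002 -1.   ] t 11.2667
```

View pics/w3.png

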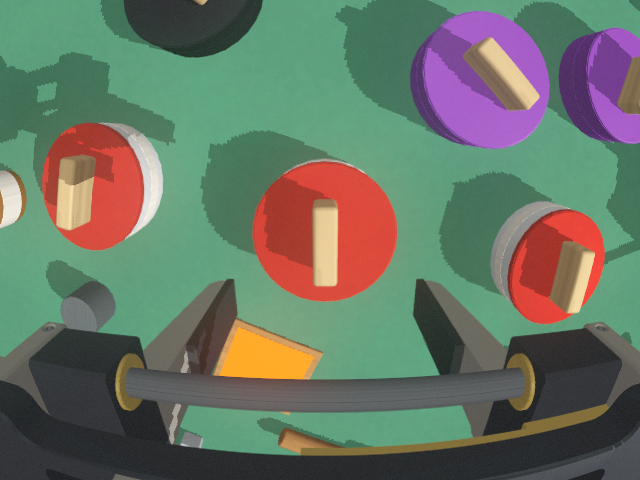

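The wrist view shows the middle tin centred at (324,231), its bar aligned with the pads. The left tin stands upright at (556,266). Grasping and running the same test.

>>> {"fn": "jog_arm", "kwargs": {
  "targets": [0, 0, 0, -0.004, -0.003, -0.05, 1, 0, 0, 0, -0.004, -0.003, -0.14, 0.8, 0, 0, 0, -0.004, -0.003, -0.23, 0.6, 0, 0, 0, -0.004, -0.003, -0.31, 0.45, 0, 0, 0, -0.004, -0.003, -0.355, 0.4, 0, 0, 0, -0.004, -0.003, -0.369, 0.4, 0, 0, 0, -0.004, -0.003, -0.369, 0.4, 0, 0, 0, -0.004, -0.003, -0.369, 0.4],
  "grip_force": 40
}}

```text
t: 11.98
ee_pos: [506.8, 0.6, 67.9]
eef_rot: [0.0, -0.104, 0.995, 0.001]
force: [0.7, 0.2, 0.3]
width: 47.3
finger_force: 0.0
```

>>> {"fn": "jog_arm", "kwargs": {
  "targets": [0, 0, 0, 0, 0, 0, 0, 0, 0, 0, 0, 0, 0, 0, 0, 0, 0, 0, 0, 0, 0, 0, 0, 0, 0, 0, 0, 0, 0, 0, 0, 0, 0, 0, 0, 0, 0, 0, 0, 0, 0, 0]
}}

```text
t: 12.48
ee_pos: [506.7, -0.0, 68.2]
eef_rot: [0.0, -0.104, 0.995, 0.001]
force: [-1.6, 3.1, 5.3]
width: 17.7
finger_force: 40.0
```

>>> {"fn": "jog_arm", "kwargs": {
  "targets": [0, 0, 0, 0, 0, 0.02, 0, 0, 0, 0, 0, 0, 0.07, 0, 0, 0, 0, 0, 0, 0.14, 0, 0, 0, 0, 0, 0, 0.21, 0, 0, 0, 0, 0, 0, 0.27, 0, 0, 0, 0, 0, 0, 0.3, 0, 0, 0, 0, 0, 0, 0.3, 0, 0, 0, 0, 0, 0, 0.3, 0]
}}

```text
t: 13.15
ee_pos: [506.0, -0.7, 157.2]
eef_rot: [-0.0, -0.103, 0.995, 0.001]
force: [0.7, -0.5, -4.2]
width: 17.4
finger_force: 40.0
```

```bash
python3 -c "
from h import *
sense(6)"
```

```text
F [-0.038  0.089 -3.851] M world [0.033 0.023 0.018] M tool [-0.037  0.015 -0.018] sd [0.02  0.022 0.017]
tcp [505.609  -0.642 156.368] rotvec deg [ 0.057  0.154 11.867] w 18.20439579306408 t 13.4
```

>>> {"fn": "jog_arm", "kwargs": {
  "targets": [0.15, 0.032, 0, 0, 0, 0, 0, 0.35, 0.074, 0, 0, 0, 0, 0, 0.55, 0.117, 0, 0, 0, 0, 0, 0.636, 0.135, 0, 0, 0, 0, 0, 0.636, 0.135, 0, 0, 0, 0, 0, 0.636, 0.135, 0, 0, 0, 0, 0, 0.636, 0.135, 0, 0, 0, 0, 0, 0.636, 0.135, 0, 0, 0, 0, 0]
}}

```text
t: 14.07
ee_pos: [506.1, 0.8, 157.5]
eef_rot: [-0.018, -0.103, 0.98, 0.169]
force: [-0.1, 0.8, -3.3]
width: 17.5
finger_force: 40.0
```

```bash
python3 -c "
from h import *
sense(6)"
```

```text
F [ 0.049  0.303 -3.482] M world [-0.566 -0.093  0.001] M tool [0.573 0.025 0.008] sd [0.02  0.009 0.017]
tcp [506.34    0.159 157.706] rotvec deg [19.479  2.075 11.839] w 17.597611054029603 t 14.3167
```

>>> {"fn": "jog_arm", "kwargs": {
  "targets": [-0.15, -0.032, 0, 0, 0, 0, 0, -0.35, -0.074, 0, 0, 0, 0, 0, -0.5, -0.106, 0, 0, 0, 0, 0, -0.636, -0.135, 0, 0, 0, 0, 0, -0.636, -0.135, 0, 0, 0, 0, 0]
}}

```text
t: 14.73
ee_pos: [505.8, 3.6, 157.8]
eef_rot: [-0.0, -0.107, 0.994, 0.0]
force: [-0.7, 2.0, -2.9]
width: 17.4
finger_force: 40.0
```

>>> {"fn": "jog_arm", "kwargs": {
  "targets": [-0.15, -0.032, 0, 0, 0, 0, 0, -0.35, -0.074, 0, 0, 0, 0, 0, -0.55, -0.117, 0, 0, 0, 0, 0, -0.636, -0.135, 0, 0, 0, 0, 0, -0.636, -0.135, 0, 0, 0, 0, 0, -0.636, -0.135, 0, 0, 0, 0, 0, -0.636, -0.135, 0, 0, 0, 0, 0, -0.636, -0.135, 0, 0, 0, 0, 0]
}}

```text
t: 15.4
ee_pos: [506.5, -2.1, 157.8]
eef_rot: [0.017, -0.1, 0.981, -0.167]
force: [0.5, -0.8, -3.7]
width: 17.8
finger_force: 40.0
```

```bash
python3 -c "
from h import *
sense(6)"
```

```text
F [-0.086 -0.273 -3.631] M world [ 0.614  0.146 -0.011] M tool [-0.63   0.021  0.005] sd [0.018 0.031 0.034]
tcp [506.376  -1.303 157.621] rotvec deg [-19.343  -2.028  11.659] w 17.82812371722101 t 15.65
```

>>> {"fn": "jog_arm", "kwargs": {
  "targets": [0.15, 0.032, 0, 0, 0, 0, 0, 0.35, 0.074, 0, 0, 0, 0, 0, 0.505, 0.107, 0, 0, 0, 0, 0, 0.505, 0.107, 0, 0, 0, 0, 0, 0.505, 0.107, 0, 0, 0, 0, 0, 0.505, 0.107, 0, 0, 0, 0, 0, 0.505, 0.107, 0, 0, 0, 0, 0, 0.505, 0.107, 0, 0, 0, 0, 0]
}}

```text
t: 16.32
ee_pos: [506.0, 1.0, 157.1]
eef_rot: [0.003, -0.105, 0.994, -0.035]
force: [0.0, -0.5, -3.2]
width: 17.8
finger_force: 40.0
```

```bash
python3 -c "
from h import *
sense(9)"
```

```text
F [ 0.103 -0.259 -4.015] M world [0.098 0.049 0.012] M tool [-0.106  0.027 -0.014] sd [0.032 0.022 0.03 ]
tcp [506.35   -0.435 157.487] rotvec deg [-3.948 -0.405 11.877] w 18.109933366907942 t 16.7167
```

>>> {"fn": "jog_arm", "kwargs": {
  "targets": [0.13, 0.028, 0, 0, 0, 0, 0, 0.262, 0.056, 0, 0, 0, 0, 0, 0.262, 0.056, 0, 0, 0, 0, 0, 0.262, 0.056, 0, 0, 0, 0, 0, 0.262, 0.056, 0, 0, 0, 0, 0, 0.262, 0.056, 0, 0, 0, 0, 0, 0.262, 0.056, 0, 0, 0, 0, 0]
}}

```text
t: 17.3
ee_pos: [506.2, 0.4, 157.5]
eef_rot: [-0.004, -0.104, 0.994, 0.035]
force: [-0.0, 0.0, -4.5]
width: 17.9
finger_force: 40.0
```

```bash
python3 -c "
from h import *
sense(9)"
```

```text
F [ 0.113 -0.063 -3.862] M world [-0.048  0.041  0.02 ] M tool [ 0.039  0.052 -0.017] sd [0.066 0.041 0.031]
tcp [506.313  -0.495 157.506] rotvec deg [ 4.063  0.459 11.868] w 17.776946202739182 t 17.7
```

>>> {"fn": "jog_arm", "kwargs": {
  "targets": [-0.07, -0.015, 0, 0, 0, 0, 0, -0.131, -0.028, 0, 0, 0, 0, 0, -0.131, -0.028, 0, 0, 0, 0, 0, -0.131, -0.028, 0, 0, 0, 0, 0]
}}

```text
t: 18.03
ee_pos: [506.3, 0.1, 157.5]
eef_rot: [-0.0, -0.104, 0.995, 0.001]
force: [-0.5, 0.1, -4.3]
width: 17.7
finger_force: 40.0
```

```bash
python3 -c "
from h import *
sense(6)"
```

```text
F [-0.201 -0.272 -3.781] M world [0.09  0.051 0.003] M tool [-0.099  0.032 -0.003] sd [0.024 0.029 0.016]
tcp [506.397  -1.025 157.497] rotvec deg [ 0.077  0.026 11.818] w 17.72940154749421 t 18.2833
```

Middle: moments at ±4° are well below linear, there is variation at +4°, and an offset remains at level. That fits a ball rolling inside, so middle is probably the loose one. Setting it back, then shaking the right one as well.

>>> {"fn": "jog_arm", "kwargs": {
  "targets": [0, 0, 0, 0, 0, -0.05, 0, 0, 0, 0, 0, 0, -0.12, 0, 0, 0, 0, 0, 0, -0.19, 0, 0, 0, 0, 0, 0, -0.24, 0, 0, 0, 0, 0, 0, -0.27, 0, 0, 0, 0, 0, 0, -0.285, 0, 0, 0, 0, 0, 0, -0.292, 0, 0, 0, 0, 0, 0, -0.297, 0]
}}

```text
t: 18.95
ee_pos: [506.9, -0.7, 68.7]
eef_rot: [0.0, -0.103, 0.995, 0.001]
force: [0.3, 0.7, -3.3]
width: 17.8
finger_force: 40.0
```

>>> {"fn": "jog_arm", "kwargs": {
  "targets": [0, 0, 0, 0, 0, -0.002, 0, 0, 0, 0, 0, 0, -0.002, 0, 0, 0, 0, 0, 0, -0.002, 0, 0, 0, 0, 0, 0, -0.002, 0]
}}

```text
t: 19.28
ee_pos: [506.7, -0.5, 68.3]
eef_rot: [0.0, -0.103, 0.995, 0.001]
force: [0.2, 0.4, -3.6]
width: 17.5
finger_force: 40.0
```

```bash
python3 -c "
from h import *
sense(3)"
```

```text
F [-0.331 -0.37  -3.15 ] M world [0.052 0.047 0.017] M tool [-0.06   0.036 -0.017] sd [0.025 0.016 0.015]
tcp [506.635  -0.463  68.2  ] rotvec deg [ 0.067 -0.021 11.874] w 17.91732369392191 t 19.3833
```

>>> {"fn": "jog_arm", "kwargs": {
  "targets": [0, 0, 0, 0, 0, -0.003, 0, 0, 0, 0, 0, 0, -0.003, 0.5, 0, 0, 0, 0, 0, -0.003, 0.5, 0, 0, 0, 0, 0, -0.003, 0.5, 0, 0, 0, 0, 0, -0.003, 0.5, 0, 0, 0, 0, 0, 0.05, 0.6, 0, 0, 0, 0, 0, 0.15, 0.8, 0, 0, 0, 0, 0, 0.27, 1]
}}

```text
t: 20.05
ee_pos: [504.7, -0.7, 148.0]
eef_rot: [-0.003, -0.103, 0.995, 0.0]
force: [1.2, 0.4, 0.7]
width: 62.7
finger_force: 0.0
```

>>> {"fn": "jog_arm", "kwargs": {
  "targets": [0, 0, 0, 0, -0.05, 0.08, 1, 0, 0, -0.1, 0, -0.17, 0.1, 1, 0, 0, -0.2, 0, -0.3, 0.1, 1, 0, 0, -0.3, 0, -0.43, 0.1, 1, 0, 0, -0.4, 0, -0.55, 0.1, 1, 0, 0, -0.4, 0, -0.65, 0.1, 1, 0, 0, -0.4, 0, -0.71, 0.1, 1, 0, 0, -0.4, 0, -0.724, 0.1, 1]
}}

```text
t: 20.72
ee_pos: [505.6, -222.0, 178.9]
eef_rot: [-0.0, 0.004, 1.0, -0.0]
force: [0.1, -0.6, -0.0]
width: 91.9
finger_force: 0.0
```

>>> {"fn": "jog_arm", "kwargs": {
  "targets": [0, 0, 0, 0, 0, 0, 1, 0, 0, 0, 0, 0, 0, 1]
}}

```text
t: 20.88
ee_pos: [506.4, -216.4, 178.5]
eef_rot: [-0.0, 0.001, 1.0, 0.001]
force: [0.6, 0.4, -0.8]
width: 91.7
finger_force: 0.0
```

```bash
python3 -c "
from h import *
look('w4')"
```

```text
lid ((505.62432861328125, -216.35963439941406), 57.96461868286133) px [324.395 232.481]
bar [ 502.864 -216.076] (17.948942184448242, 64.19451904296875) -2.3921885 px [324.938 244.206]
tcp [ 506.401 -216.354  178.499] tool x deg 179.92520920621143 z [-0.001  0.002 -1.   ] t 20.8833
```

View pics/w4.png

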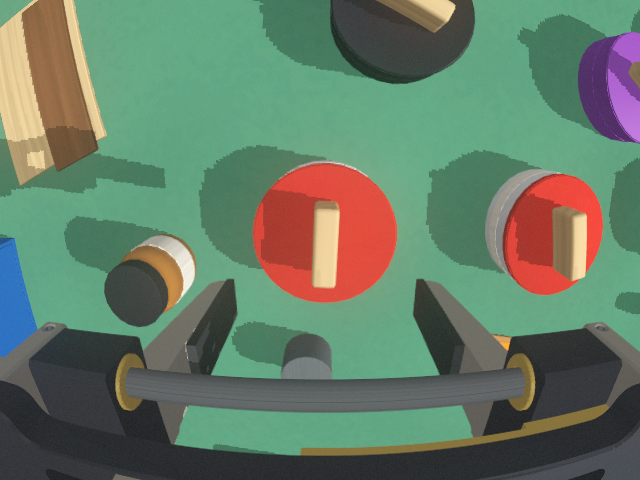

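The wrist view shows the right tin at (324,232) with its bar turned about −2.4°. The jar at (150,280) and the weight at (307,358) are clear. Same test again.

>>> {"fn": "jog_arm", "kwargs": {
  "targets": [0, 0, -0.077, 0, 0, -0.05, 1, 0, 0, -0.077, 0, 0, -0.14, 0.8, 0, 0, -0.077, 0, 0, -0.23, 0.6, 0, 0, -0.077, 0, 0, -0.31, 0.45, 0, 0, -0.077, 0, 0, -0.355, 0.4, 0, 0, -0.077, 0, 0, -0.37, 0.4, 0, 0, -0.077, 0, 0, -0.37, 0.4, 0, 0, -0.077, 0, 0, -0.37, 0.4],
  "grip_force": 40
}}

```text
t: 21.6
ee_pos: [507.0, -216.9, 68.4]
eef_rot: [0.0, 0.021, 1.0, 0.001]
force: [-0.6, -1.0, 0.7]
width: 47.3
finger_force: 0.0
```

>>> {"fn": "jog_arm", "kwargs": {
  "targets": [0, 0, 0, 0, 0, 0, 0, 0, 0, 0, 0, 0, 0, 0, 0, 0, 0, 0, 0, 0, 0, 0, 0, 0, 0, 0, 0, 0, 0, 0, 0, 0, 0, 0, 0, 0, 0, 0, 0, 0, 0, 0]
}}

```text
t: 22.1
ee_pos: [506.7, -217.4, 68.4]
eef_rot: [0.0, 0.021, 1.0, 0.001]
force: [-0.8, 1.9, 5.8]
width: 17.6
finger_force: 40.0
```

>>> {"fn": "jog_arm", "kwargs": {
  "targets": [0, 0, 0, 0, 0, 0.02, 0, 0, 0, 0, 0, 0, 0.07, 0, 0, 0, 0, 0, 0, 0.14, 0, 0, 0, 0, 0, 0, 0.21, 0, 0, 0, 0, 0, 0, 0.27, 0, 0, 0, 0, 0, 0, 0.3, 0, 0, 0, 0, 0, 0, 0.3, 0, 0, 0, 0, 0, 0, 0.3, 0]
}}

```text
t: 22.77
ee_pos: [506.0, -217.6, 157.4]
eef_rot: [-0.0, 0.021, 1.0, 0.001]
force: [0.1, -0.1, -3.0]
width: 17.8
finger_force: 40.0
```

```bash
python3 -c "
from h import *
sense(6)"
```

```text
F [-0.04  -0.129 -2.976] M world [ 0.03  -0.004  0.01 ] M tool [-0.03  -0.002 -0.01 ] sd [0.024 0.043 0.026]
tcp [ 505.656 -217.534  156.64 ] rotvec deg [ 0.092  0.139 -2.445] w 17.499733623764445 t 23.0167
```

>>> {"fn": "jog_arm", "kwargs": {
  "targets": [0.15, -0.006, 0, 0, 0, 0, 0, 0.35, -0.014, 0, 0, 0, 0, 0, 0.55, -0.022, 0, 0, 0, 0, 0, 0.65, -0.026, 0, 0, 0, 0, 0, 0.65, -0.026, 0, 0, 0, 0, 0, 0.65, -0.026, 0, 0, 0, 0, 0, 0.65, -0.026, 0, 0, 0, 0, 0, 0.65, -0.026, 0, 0, 0, 0, 0]
}}

```text
t: 23.68
ee_pos: [506.7, -216.3, 157.8]
eef_rot: [0.003, 0.02, 0.985, 0.17]
force: [0.0, 0.5, -3.2]
width: 17.7
finger_force: 40.0
```

```bash
python3 -c "
from h import *
sense(6)"
```

```text
F [-0.133  0.027 -3.29 ] M world [-0.565  0.013  0.003] M tool [ 0.565 -0.008 -0.005] sd [0.033 0.013 0.024]
tcp [ 506.623 -217.075  158.082] rotvec deg [19.557 -0.361 -2.338] w 17.71316285748845 t 23.9333
```

>>> {"fn": "jog_arm", "kwargs": {
  "targets": [-0.15, 0.006, 0, 0, 0, 0, 0, -0.35, 0.014, 0, 0, 0, 0, 0, -0.5, 0.02, 0, 0, 0, 0, 0, -0.65, 0.026, 0, 0, 0, 0, 0, -0.65, 0.026, 0, 0, 0, 0, 0]
}}

```text
t: 24.35
ee_pos: [507.3, -213.1, 158.0]
eef_rot: [-0.0, 0.018, 1.0, 0.001]
force: [0.1, 1.2, -3.6]
width: 17.6
finger_force: 40.0
```

>>> {"fn": "jog_arm", "kwargs": {
  "targets": [-0.15, 0.006, 0, 0, 0, 0, 0, -0.35, 0.014, 0, 0, 0, 0, 0, -0.55, 0.022, 0, 0, 0, 0, 0, -0.65, 0.026, 0, 0, 0, 0, 0, -0.65, 0.026, 0, 0, 0, 0, 0, -0.65, 0.026, 0, 0, 0, 0, 0, -0.65, 0.026, 0, 0, 0, 0, 0, -0.65, 0.026, 0, 0, 0, 0, 0]
}}

```text
t: 25.02
ee_pos: [506.0, -219.4, 158.2]
eef_rot: [-0.003, 0.023, 0.985, -0.168]
force: [-0.8, -0.4, -3.0]
width: 17.3
finger_force: 40.0
```

```bash
python3 -c "
from h import *
sense(6)"
```

```text
F [-0.028  0.09  -2.981] M world [ 0.595 -0.032 -0.018] M tool [-0.596  0.002  0.019] sd [0.039 0.025 0.022]
tcp [ 506.127 -218.544  157.94 ] rotvec deg [-19.424   0.38   -2.515] w 17.68834269578057 t 25.2667
```

>>> {"fn": "jog_arm", "kwargs": {
  "targets": [0.15, -0.006, 0, 0, 0, 0, 0, 0.35, -0.014, 0, 0, 0, 0, 0, 0.516, -0.021, 0, 0, 0, 0, 0, 0.516, -0.021, 0, 0, 0, 0, 0, 0.516, -0.021, 0, 0, 0, 0, 0, 0.516, -0.021, 0, 0, 0, 0, 0, 0.516, -0.021, 0, 0, 0, 0, 0, 0.516, -0.021, 0, 0, 0, 0, 0]
}}

```text
t: 25.93
ee_pos: [506.6, -215.9, 157.4]
eef_rot: [-0.001, 0.02, 0.999, -0.035]
force: [1.4, -0.3, -3.1]
width: 17.7
finger_force: 40.0
```

```bash
python3 -c "
from h import *
sense(9)"
```

```text
F [ 0.093  0.296 -3.144] M world [ 0.149  0.012 -0.013] M tool [-0.149  0.019  0.011] sd [0.027 0.031 0.03 ]
tcp [ 506.405 -217.593  157.794] rotvec deg [-3.964  0.084 -2.422] w 17.9152558713434 t 26.3333
```

>>> {"fn": "jog_arm", "kwargs": {
  "targets": [0.13, -0.005, 0, 0, 0, 0, 0, 0.268, -0.01, 0, 0, 0, 0, 0, 0.268, -0.01, 0, 0, 0, 0, 0, 0.268, -0.01, 0, 0, 0, 0, 0, 0.268, -0.01, 0, 0, 0, 0, 0, 0.268, -0.01, 0, 0, 0, 0, 0, 0.268, -0.01, 0, 0, 0, 0, 0]
}}

```text
t: 26.92
ee_pos: [506.5, -216.7, 157.7]
eef_rot: [0.0, 0.02, 0.999, 0.035]
force: [0.1, 0.0, -2.6]
width: 17.7
finger_force: 40.0
```

```bash
python3 -c "
from h import *
sense(9)"
```

```text
F [-0.232 -0.241 -3.025] M world [-0.11  -0.002  0.002] M tool [ 0.11  -0.006 -0.002] sd [0.025 0.025 0.015]
tcp [ 506.397 -217.665  157.797] rotvec deg [ 4.083 -0.047 -2.432] w 17.77865387747816 t 27.3167
```

>>> {"fn": "jog_arm", "kwargs": {
  "targets": [-0.07, 0.003, 0, 0, 0, 0, 0, -0.134, 0.005, 0, 0, 0, 0, 0, -0.134, 0.005, 0, 0, 0, 0, 0, -0.134, 0.005, 0, 0, 0, 0, 0]
}}

```text
t: 27.65
ee_pos: [506.5, -217.1, 157.8]
eef_rot: [-0.0, 0.021, 1.0, 0.001]
force: [0.5, -0.1, -3.3]
width: 17.7
finger_force: 40.0
```

```bash
python3 -c "
from h import *
sense(6)"
```

```text
F [ 0.049  0.057 -3.309] M world [-0.005 -0.011  0.005] M tool [ 0.004 -0.012 -0.005] sd [0.032 0.017 0.02 ]
tcp [ 506.218 -218.303  157.809] rotvec deg [ 0.076  0.015 -2.499] w 18.108456381009717 t 27.9
```

Right behaves like left: linear, zero at level, so it is tight. The middle tin is the loose one. Setting the right one back down.

>>> {"fn": "jog_arm", "kwargs": {
  "targets": [0, 0, 0, 0, 0, -0.05, 0, 0, 0, 0, 0, 0, -0.12, 0, 0, 0, 0, 0, 0, -0.19, 0, 0, 0, 0, 0, 0, -0.24, 0, 0, 0, 0, 0.001, 0, -0.27, 0, 0, 0, 0, 0.001, 0, -0.285, 0, 0, 0, 0, 0.001, 0, -0.292, 0, 0, 0, 0, 0.001, 0, -0.297, 0]
}}

```text
t: 28.57
ee_pos: [507.1, -218.1, 69.0]
eef_rot: [0.0, 0.021, 1.0, 0.0]
force: [0.7, -0.4, -3.4]
width: 17.8
finger_force: 40.0
```

>>> {"fn": "jog_arm", "kwargs": {
  "targets": [0, 0, 0, 0, 0, -0.003, 0, 0, 0, 0, 0, 0, -0.003, 0, 0, 0, 0, 0, 0, -0.003, 0, 0, 0, 0, 0, 0, -0.003, 0]
}}

```text
t: 28.9
ee_pos: [507.1, -217.9, 68.4]
eef_rot: [0.0, 0.021, 1.0, 0.0]
force: [0.6, 0.1, -0.9]
width: 17.8
finger_force: 40.0
```

```bash
python3 -c "
from h import *
sense(3)"
```

```text
F [0.395 0.041 0.029] M world [-0.009  0.066 -0.007] M tool [0.012 0.065 0.007] sd [0.025 0.028 0.022]
tcp [ 507.103 -217.848   68.411] rotvec deg [ 0.055 -0.045 -2.436] w 17.744519673487815 t 29.0
```

Resting on the bench. Releasing and going back to the middle tin.

>>> {"fn": "jog_arm", "kwargs": {
  "targets": [0, 0, 0, 0, 0, 0, 0.5, 0, 0, 0, 0, 0, 0, 0.5, 0, 0, 0, 0, 0, 0, 0.5, 0, 0, 0, 0, 0, 0, 0.5, 0, 0, 0, 0, 0, 0.02, 0.6, 0, 0, 0, 0, 0, 0.08, 0.8, 0, 0, 0, 0, 0, 0.19, 1, 0, 0, 0, 0, 0, 0.3, 1]
}}

```text
t: 29.67
ee_pos: [505.7, -217.6, 158.3]
eef_rot: [-0.001, 0.021, 1.0, 0.001]
force: [0.1, -0.6, -1.0]
width: 69.0
finger_force: 0.0
```

>>> {"fn": "jog_arm", "kwargs": {
  "targets": [0, 0, 0, 0, 0.05, 0.06, 1, 0, 0, 0.1, 0, 0.17, 0.07, 1, 0, 0, 0.2, 0, 0.3, 0.07, 1, 0, 0, 0.3, 0, 0.43, 0.07, 1, 0, 0, 0.4, 0, 0.55, 0.07, 1, 0, 0, 0.477, 0, 0.65, 0.07, 1, 0, 0, 0.477, 0, 0.71, 0.07, 1, 0, 0, 0.477, 0, 0.724, 0.07, 1]
}}

```text
t: 30.33
ee_pos: [506.6, 3.4, 179.3]
eef_rot: [0.0, -0.106, 0.994, 0.001]
force: [0.5, -0.1, -0.2]
width: 92.0
finger_force: 0.0
```

>>> {"fn": "jog_arm", "kwargs": {
  "targets": [0, 0, 0, 0, 0, 0, 1, 0, 0, 0, 0, 0, 0, 1]
}}

```text
t: 30.5
ee_pos: [506.7, -1.9, 179.0]
eef_rot: [-0.0, -0.103, 0.995, 0.0]
force: [-0.0, -0.2, 0.1]
width: 92.2
finger_force: 0.0
```

```bash
python3 -c "
from h import *
look('w5')"
```

```text
lid ((505.5690002441406, -0.44110041856765747), 57.97865676879883) px [326.452 232.73 ]
bar [503.173  -1.035] (64.06875610351562, 17.61844253540039) 12.147038 px [326.803 244.005]
tcp [506.725  -1.909 179.013] tool x deg -168.207140010102 z [-0.  0. -1.] t 30.5
```

>>> {"fn": "jog_arm", "kwargs": {
  "targets": [0, 0, 0, 0, 0.004, -0.05, 1, 0, 0, 0, 0, 0.004, -0.14, 0.8, 0, 0, 0, 0, 0.004, -0.23, 0.6, 0, 0, 0, 0, 0.004, -0.31, 0.45, 0, 0, 0, 0, 0.004, -0.355, 0.4, 0, 0, 0, 0, 0.004, -0.37, 0.4, 0, 0, 0, 0, 0.004, -0.37, 0.4, 0, 0, 0, 0, 0.004, -0.37, 0.4],
  "grip_force": 40
}}

```text
t: 31.22
ee_pos: [507.2, -0.5, 68.3]
eef_rot: [0.0, -0.102, 0.995, 0.0]
force: [0.5, 0.3, -0.4]
width: 47.3
finger_force: 0.0
```

>>> {"fn": "jog_arm", "kwargs": {
  "targets": [0, 0, 0, 0, 0, 0, 0, 0, 0, 0, 0, 0, 0, 0, 0, 0, 0, 0, 0, 0, 0, 0, 0, 0, 0, 0, 0, 0, 0, 0, 0, 0, 0, 0, 0, 0, 0, 0, 0, 0, 0, 0]
}}

```text
t: 31.72
ee_pos: [507.1, 0.5, 68.4]
eef_rot: [0.0, -0.103, 0.995, 0.0]
force: [-1.1, -0.5, 5.7]
width: 17.8
finger_force: 40.0
```

>>> {"fn": "jog_arm", "kwargs": {
  "targets": [0, 0, 0, 0, 0, 0.02, 0, 0, 0, 0, 0, 0, 0.07, 0, 0, 0, 0, 0, 0, 0.15, 0, 0, 0, 0, 0, 0, 0.24, 0, 0, 0, 0, 0, 0, 0.33, 0, 0, 0, 0, 0, 0, 0.42, 0, 0, 0, 0, 0, 0, 0.48, 0, 0, 0, 0, 0, 0, 0.51, 0]
}}

```text
t: 32.38
ee_pos: [507.1, 0.8, 223.0]
eef_rot: [0.001, -0.103, 0.995, 0.001]
force: [0.4, -0.3, -4.6]
width: 17.7
finger_force: 40.0
```

```bash
python3 - <<'E'
from h import *
sense(3)
im=cv2.imread("pics/scene0.png");H,S,V=cv2.split(cv2.cvtColor(im,cv2.COLOR_BGR2HSV))
m=((H>9)&(H<24)&(S>150)&(V>150))
for c in blobs(m,600): 
    if abs(c[:,0].mean(0)-[386,294]).max()<25: print(cv2.minAreaRect(cast("scene",c[:,0].astype(float),4).astype(np.float32)))
E
```

```text
F [ 0.279  0.172 -4.289] M world [ 0.077 -0.026 -0.028] M tool [-0.07  -0.042  0.028] sd [0.019 0.05  0.036]
tcp [506.97    0.86  221.739] rotvec deg [ 0.085 -0.09  11.873] w 17.80846965774372 t 32.4833
((682.4774169921875, -31.179725646972656), (90.30086517333984, 90.13333892822266), 77.75927734375)
```

>>> {"fn": "jog_arm", "kwargs": {
  "targets": [0, 0, 0, 0.03, -0.006, 0, 0, 0, 0, 0, 0.1, -0.018, 0, 0, 0, 0, 0, 0.19, -0.035, 0, 0, 0, 0, 0, 0.28, -0.051, 0, 0, 0, 0, 0, 0.37, -0.068, 0, 0, 0, 0, 0, 0.45, -0.082, 0, 0, 0, 0, 0, 0.52, -0.095, 0, 0, 0, 0, 0, 0.57, -0.104, 0, 0]
}}

```text
t: 33.15
ee_pos: [678.8, -31.2, 217.2]
eef_rot: [-0.002, -0.103, 0.995, 0.0]
force: [-0.2, 0.3, -3.2]
width: 18.0
finger_force: 40.0
```

>>> {"fn": "jog_arm", "kwargs": {
  "targets": [0, 0, 0, 0.015, -0.003, 0, 0, 0, 0, 0, 0.02, -0.004, 0, 0, 0, 0, 0, 0.02, -0.004, 0, 0, 0, 0, 0, 0.02, -0.004, 0, 0, 0, 0, 0, 0.02, -0.004, 0, 0, 0, 0, 0, 0.02, -0.004, 0, 0, 0, 0, 0, 0.02, -0.004, 0, 0, 0, 0, 0, 0.02, -0.004, 0, 0]
}}

```text
t: 33.82
ee_pos: [683.4, -31.6, 221.2]
eef_rot: [-0.0, -0.103, 0.995, 0.001]
force: [-0.0, -0.5, -4.0]
width: 17.9
finger_force: 40.0
```

>>> {"fn": "jog_arm", "kwargs": {
  "targets": [0, 0, 0, 0, 0, 0, 0, 0, 0, 0, 0, 0, 0, 0, 0, 0, 0, 0, 0, 0, 0, 0, 0, 0, 0, 0, 0, 0, 0, 0, 0, 0, 0, 0, 0, 0, 0, 0, 0, 0, 0, 0]
}}

```text
t: 34.32
ee_pos: [683.6, -31.8, 220.7]
eef_rot: [-0.0, -0.103, 0.995, 0.001]
force: [-0.5, -0.3, -3.2]
width: 17.7
finger_force: 40.0
```

```bash
python3 - <<'E'
from h import *
sense(6)
a=r.capture("top");b=r.capture("scene");cv2.imwrite("pics/end.png",cv2.resize(np.hstack([a,b])[:,:,::-1],(800,300),interpolation=3))
E
```

```text
F [ 0.002 -0.012 -3.937] M world [0.093 0.048 0.01 ] M tool [-0.101  0.028 -0.01 ] sd [0.022 0.023 0.019]
tcp [683.631 -31.787 220.762] rotvec deg [ 0.063  0.029 11.864] w 17.52059853160945 t 34.5667
```

View pics/end.png

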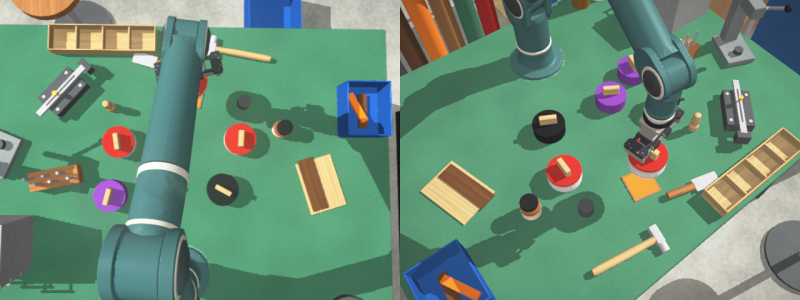

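The end view shows the middle tin held above the pad (scene half, about (648,158)). The left tin (118,142) and right tin (240,138) are standing in place, and the bystanders are undisturbed. The off-centre moment at level is still there, which confirms the loose ball. Handing in.

```bash
python3 -c "
from bench import r
print(r.job_done())"
```

```text
the job is handed in; nothing more can be done
None
```

I shook all three tins in order and set each back on its spot; the middle one rattles and is held upright and still about 15 cm above the pad, handed in at about 35 s of the 72 s (verdict not shown).

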